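Read a batch of specimen cups in the side-window reader

ROBOT

A 7-joint arm with a two-finger parallel gripper is mounted at the origin on a cart in front of the work surface, level with it; the furniture and walls round the work are solid. World frame = base frame: x ahead of the robot, y to its left, z up, the work surface at z = 0. Lengths are in m, angles in rad, forces in N, time in s.
With the tool pointing down it reaches from about 0.35 to 0.9 m from the base axis. Payload 8.1 kg.
Tool frame: the origin (TCP) lies midway between the tips of the shut fingers; the grasp point (between the pads) lies 19 mm behind it; z points along the fingers, y is the direction in which the jaws open and shut (so a half turn about z gives the same grasp; the last joint's range is limited). The gripper opens to 92 mm and grips with 3 to 60 N. Pads are 19 mm wide; open, the fingers measure 130 mm over their backs; the gripper's body (75 mm by 190 mm) begins 47 mm behind the grasp point.
Start: joints at [-1.423, 0.434, 0.025, 1.573, -0.012, 1.134, -0.075], TCP at [0.155, 0.605, 0.227] pointing down, gripper open.
Joint ranges: [-2.62, 2.62], [-0.44, 2.09], [-1.27, 1.32], [0.08, 2.57], [-1.32, 4.46], [0.12, 2], [-2.74, 2.74]. Speed limits (rad/s): [2.22, 2.22, 3.01, 3.01, 3.14, 3.14, 3.14].

INTERFACE

Orientations are given as [roll, pitch, yaw] about the fixed x, y, z axes, in that order (R = Rz(yaw) Ry(pitch) Rx(roll)).
In Python, from workcell import manip gives the robot as it stands. The module is installed in compiled form; this text tells all that it offers. Calls block until the motion is done:
- manip.move_ptp(position, orientation): joint-space move of the TCP to a pose.
- manip.servo_line(position, ori=None, vel=0.15, force_limit=None): straight line of the TCP; ori=None keeps the orientation; vel is the mean speed in m/s. With force_limit (N) it stops when the force on the tool has changed by that much, and returns True; else False.
- manip.set_joints(angles): joint-space move.
- manip.gripper_to(opening): finger opening in m; the grip force is fixed at half the most; returns when the fingers have stopped.
- manip.pause(seconds).
- manip.inverse_kinematics(position, orientation): joint angles nearest the present ones, or None.
- manip.state(): the state.
- manip.camera(name): name is "side" or "top"; returns (picture, depth): 420x560x3 uint8, blue, green, red; 420x560 float32, m along the optical axis (not along the pixel's ray), 0 where there is no reading.
- manip.camera_params(name): a dict with "fx", "fy", "cx", "cy" (pixels), "rvec" (rotation vector, rad) and "tvec" (3), from world to camera coordinates, as OpenCV has them. Camera axes: x right, y down, z forward; pixel columns grow to the right and rows downward; lengths in m; the calibration is good to about 2 mm. A picture is of the moment at which its call begins. camera_params takes no time and is no camera call.
A pose or a line that the arm cannot do raises manip.PlanningError and nothing moves.
- manip.sign_off(): hands the job in, once; it reports no verdict.
The state is a dict: "clock": time; "joint_positions": joint angles; "dq": joint speeds; "joint_efforts": joint torques, N m; "ee_pos": TCP position; "eef_rot": TCP orientation; "force": force on the tool from outside, world axes, zero at the start; "wrist_torque": the same for the moment, N m; "finger_gap": finger opening in m.
Only numpy, scipy, OpenCV 4.12 (cv2) and the standard library are available. Lean on these libraries where they do the work, as an engineer would, in place of code of your own. Each camera call takes 0.05 s, during which the arm holds its last target. There are 200 camera calls.

TASK

First swing the shutter lever, which was left open, shut to 0 against its stop; then stand all the specimen cups on the sled of the reader, slide the sled by its grip until the black spot on the tab at its needle end is right under the needle tip, and swing the lever to the 40 degree mark (the long one) and leave it there for about three seconds. Then, with the sled still under the needle, swing the lever back to 0 until it stops, pull the sled all the way back to its home stop at the grip end, and stand the cups upright on the rubber mat. Do not shift the other things on the bench or knock the needle.

Things in the scene. Friction and masses are not known exactly. Their poses are not given: they have to be found in the camera images.
- cup1_mid (a point): Centre of a closed specimen cup (any of the up to three; None when absent, two or three are there): 70 mm tall, clear body 54 mm across, screw lid 61 mm across over the top 15 mm; this point is on the axis, half-way up (35 mm above its underside). Own z is up. Stands loose on the bench at first; 35 to 65 g; best grasped across the lid. All the cups are treated alike, whatever the lid's colour, in any order.
- cup2_mid (a point): Centre of a closed specimen cup (any of the up to three; None when absent, two or three are there): 70 mm tall, clear body 54 mm across, screw lid 61 mm across over the top 15 mm; this point is on the axis, half-way up (35 mm above its underside). Own z is up. Stands loose on the bench at first; 35 to 65 g; best grasped across the lid. All the cups are treated alike, whatever the lid's colour, in any order.
- cup3_mid (a point): Centre of a closed specimen cup (any of the up to three; None when absent, two or three are there): 70 mm tall, clear body 54 mm across, screw lid 61 mm across over the top 15 mm; this point is on the axis, half-way up (35 mm above its underside). Own z is up. Stands loose on the bench at first; 35 to 65 g; best grasped across the lid. All the cups are treated alike, whatever the lid's colour, in any order.
- sled_deck (a point): Centre of the top of the sled's flat grey deck, 35 mm above the bench: deck 150 mm (its x) by 310 mm (its y), no rim; room for three cups in a row along y, 80 mm apart at y = -80, 0, 80 mm. The sled runs on the long bed (fixed, up to 23 mm high) along its own y axis only. Behind the bed (+x side) stands the white sensor panel, 68 mm tall, its face 97 mm from the middle line of the sled.
- sled (a joint): Travel of the sled in m: 0 = home, against its end stop (the +y end of the bed); grows as the sled moves along its own -y, to 0.15 at the other stop. The spot comes under the needle at about 0.07 to 0.13, depending on where the sensor stands. Sliding takes about 3 N; it stays where it is left.
- sled_handle (a point): Centre of the upright black grip of the sled, 175 mm from the deck's centre towards its +y end: 18 mm (sled x) by 26 mm (sled y), from 34 to 86 mm above the bench; this point is 65 mm above the bench. Axes parallel to the sled's.
- spot (a point): The black spot, 8 mm across, on the tab at the sled's -y end, 185 mm from the deck's centre, on its middle line, 35 mm above the bench.
- needle_tip (a point): Tip of the fixed steel needle that points straight down 8 mm above the path of the spot, on a fixed bracket (up to 104 mm high) at the -y end of the sensor panel. Aligned means the tip is straight above the middle of the spot.
- shutter (a joint): Angle of the shutter lever in rad: 0 = closed, against its stop; grows counter-clockwise seen from above, to 1.396 (80 degrees). 40 degrees = 0.698. The lever lies level and swings about an upright pivot; it stays where it is left, pushing its knob takes about 1 N. The scale on the base has a tick each 10 degrees; the 40 degree tick is the longest and thickest, in the middle of the scale.
- lever_knob (a point): Centre of the upright round black knob at the lever's end: 22 mm across, from 54 to 100 mm above the bench (this point is 80 mm up), 95 mm from the pivot.
- lever_pivot (a point): Point on the lever's upright pivot axis, 80 mm above the bench. The control base (fixed) turns with this frame: at 0 the knob lies 140 degrees counter-clockwise from this frame's x axis, at 40 degrees 180 degrees from it. Base plate 130 by 170 mm, 12 mm high; hub up to 59 mm.
- mat_top (a point): Centre of the top of the fixed grey-black rubber mat for finished cups, 6 mm above the bench, 140 mm (its x) by 270 mm (its y), flat, with a thin line 9 mm inside its edges.
- timer: The timer, a bystander to be left alone; origin at the centre of its underside.
- packet: The small flat slide packet, a bystander to be left alone; origin at the centre of its underside.
- dish: The flat round culture dish, a bystander to be left alone; origin at the centre of its underside.
- bottle: The brown bottle, a bystander to be left alone; origin at the centre of its underside.
- sensor: The fixed sensor unit: white panel 250 by 36 by 68 mm with three round windows, and the needle bracket. Origin on the bench right below the needle tip; the panel's middle lies at x = 115 mm, y = 185 mm from there.
- cup1: The cup of cup1_mid, origin at the centre of its underside.
- cup2: The cup of cup2_mid, origin at the centre of its underside.
- cup3: The cup of cup3_mid, origin at the centre of its underside.
Mind the look-alikes: they are no part of the job. Of the things that look like the cup1, the largest one is meant.

How it is judged:
By the outcome, as a careful person would: the job done as asked, in the order asked, and still so for the second after the job is handed in, with the robot touching nothing.
Of cup1, cup2, cup3 only 2 to 3 are there at a start; the rules pass over those that are not, and their reading is None.
At some moment in a run one of cup1, cup2, cup3 may be knocked a few centimetres aside while the robot is not near it.
It also fails if it takes over 210 s, if anything falls off the work surface, if the arm or the gripper's body presses on something with over 40 N, if the wrist force passes 120 N, or if a joint passes its speed limit or range.

## Working session

There is one attempt and no reset: what is moved stays moved. The work goes in short steps, each a Python script; the robot and the scene stay as the last script left them, time stands still between calls to the robot, and variables do not carry over. Pictures are saved under pics/ and viewed, about 12 in all and at most 16, crops included, and the job is handed in when it is done.

```bash
mkdir -p pics; cat > h.py <<'E'
import numpy as np, cv2
from workcell import manip as m
def cam(n):
    im,d=m.camera(n); return im.copy(),d.copy()
def RT(n):
    p=m.camera_params(n); R=cv2.Rodrigues(np.array(p['rvec'],float))[0]; return p,R,np.array(p['tvec'],float).ravel()
def ray(n,u,v,z):
    "world point of pixel at height z"
    p,R,t=RT(n); d=R.T@np.array([(u-p['cx'])/p['fx'],(v-p['cy'])/p['fy'],1]); c=-R.T@t
    return c+d*(z-c[2])/d[2]
def proj(n,P):
    p,R,t=RT(n); q=R@np.array(P,float)+t; return p['fx']*q[0]/q[2]+p['cx'],p['fy']*q[1]/q[2]+p['cy']
def cloud(n,d):
    p,R,t=RT(n); v,u=np.mgrid[:d.shape[0],:d.shape[1]]
    c=np.stack([(u-p['cx'])/p['fx']*d,(v-p['cy'])/p['fy']*d,d],-1); return (c-t)@R
E
python3 - <<'E'
from h import *
for n in('top','side'):
    im,d=cam(n); cv2.imwrite(f'pics/{n}0.png',cv2.resize(im,(800,600))); np.savez(f'{n}0.npz',im=im,d=d)
    p,R,t=RT(n); print(n,p['fx'],-R.T@t,R[2])
s=m.state();print(s['clock'],s['ee_pos'],s['eef_rot'])
E
```

```text
top 463.9910543323166 [0.280735   0.09910823 1.46157723] [ 0.17106966 -0.00411049 -0.98525036]
side 507.7013331439907 [ 0.20587589 -1.33094729  0.59765951] [ 0.21473987  0.92161175 -0.32329333]
0.1 [0.15502143 0.60502509 0.2260522 ] [-3.14026055e+00  8.58926498e-05  2.89072405e+00]
```

View pics/top0.png

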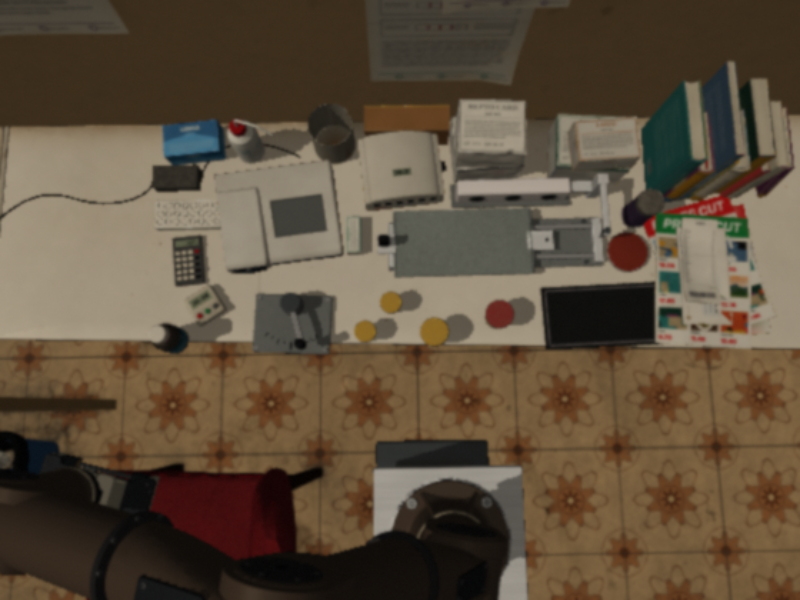

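View pics/side0.png

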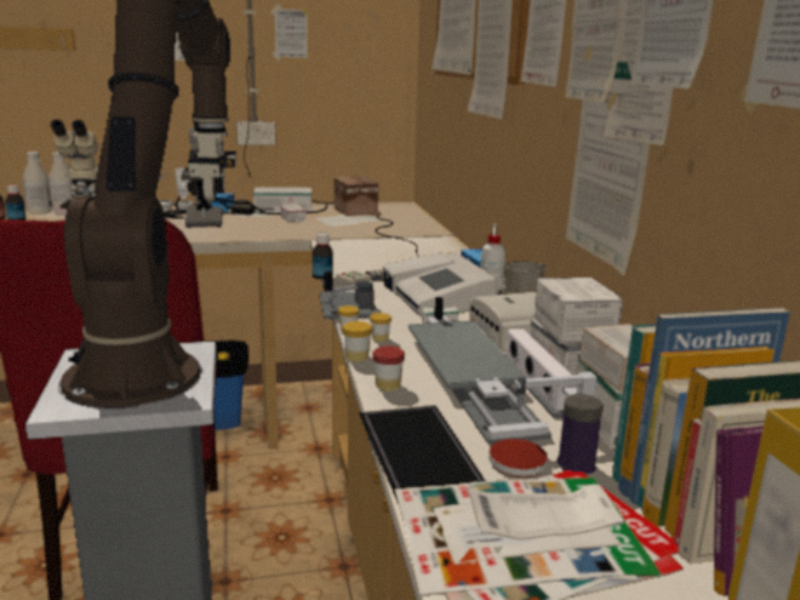

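The top view (800 px scale) shows the lever base at (293,322), with its knob at about (300,343). The sled deck is centred at about (463,242), with the grip at (384,240) and the needle bracket at about (605,215). The mat is at (600,315). The full-size cups are yellow (434,331) and red (500,313). The two smaller yellow ones at (365,330) and (390,301) are look-alikes. Next I'll measure these positions.

```bash
python3 - <<'E'
from h import *
z=np.load('top0.npz'); im,d=z['im'],z['d']; C=cloud('top',d)
def crop(name,x0,y0,x1,y1,k): cv2.imwrite(name,cv2.resize(im[y0:y1,x0:x1],None,fx=k,fy=k,interpolation=cv2.INTER_CUBIC))
a=cv2.resize(im[195:255,170:240],(700,600),interpolation=cv2.INTER_CUBIC)
cv2.imwrite('pics/lever.png',a)
b=cv2.resize(im[115:205,255:440],(800,389),interpolation=cv2.INTER_CUBIC); cv2.imwrite('pics/sled.png',b)
hsv=cv2.cvtColor(im,cv2.COLOR_BGR2HSV)
roi=np.zeros(d.shape,bool); roi[195:245,240:375]=1
lid=(roi&(hsv[...,1]>130)&(C[...,2]>0.03)).astype(np.uint8)
n,L,st,ce=cv2.connectedComponentsWithStats(lid)
for i in range(1,n):
    if st[i,4]>30:
        P=C[L==i]; h=np.percentile(P[:,2],90); q=P[P[:,2]>h-.008]
        c,r=cv2.minEnclosingCircle(q[:,:2].astype(np.float32)); print('lid',ce[i],st[i],h,c,r)
def rect(name,mask):
    n,L,st,ce=cv2.connectedComponentsWithStats(mask.astype(np.uint8)); i=1+np.argmax(st[1:,4])
    P=C[L==i]; r=cv2.minAreaRect(P[:,:2].astype(np.float32)); print(name,st[i],r,'z',np.median(P[:,2]))
Z=C[...,2]
U=np.zeros(d.shape,bool);U[138:200,260:380]=1
rect('deck',U&(Z>.029)&(Z<.042))
U=np.zeros(d.shape,bool);U[195:248,375:465]=1
rect('mat',U&(im.max(2)<60)&(Z<.03))
U=np.zeros(d.shape,bool);U[200:252,170:240]=1
rect('base',U&(Z>.006)&(Z<.03))
rect('lever>.085',U&(Z>.085))
rect('hub',U&(Z>.05)&(Z<.064))
P=C[U&(Z>.03)]; print(P.round(3)[::3].tolist()[:60])
U=np.zeros(d.shape,bool);U[155:180,255:282]=1
rect('grip',U&(Z>.075))
E
```

```text
lid [273.27607362 211.3190184 ] [266 205  15  14 163] 0.056763036188921506 (0.40073898434638977, 0.11194616556167603) 0.12078871577978134
lid [349.44244604 219.51798561] [340 211  20  18 278] 0.0727998005962171 (0.38654494285583496, -0.017460275441408157) 0.15752920508384705
lid [303.84158416 232.18811881] [295 223  19  20 303] 0.07209095483864439 (0.36919522285461426, 0.05311385169625282) 0.09980300068855286
lid [255.27710843 231.5       ] [248 225  15  14 166] 0.05600874947630958 (0.36868005990982056, 0.14147615432739258) 0.0977184921503067
deck [ 265  146  115   48 4445] ((0.6355423331260681, -0.04140014946460724), (0.1509634256362915, 0.3626537322998047), 0.5601059794425964) z 0.03472551382265452
mat [ 379  198   79   49 3350] ((0.4718443751335144, -0.4302898645401001), (0.1387244164943695, 0.4177660048007965), 1.79473876953125) z 0.005777965991490597
base [ 176  206   58   42 1802] ((0.46248894929885864, 0.33240804076194763), (0.17570710182189941, 0.12978394329547882), 87.0989990234375) z 0.011457653872820567
lever>.085 [206 237   8   7  47] ((0.35344958305358887, 0.204572364687
[... 1067 characters left out ...]
497, 0.344, 0.063], [0.497, 0.335, 0.063], [0.498, 0.327, 0.058], [0.498, 0.318, 0.058], [0.498, 0.308, 0.058], [0.496, 0.346, 0.054], [0.495, 0.336, 0.058], [0.495, 0.327, 0.058], [0.494, 0.317, 0.061], [0.495, 0.309, 0.051], [0.492, 0.345, 0.057], [0.492, 0.336, 0.056], [0.492, 0.327, 0.057], [0.491, 0.317, 0.061], [0.493, 0.31, 0.044], [0.489, 0.345, 0.057], [0.489, 0.336, 0.059], [0.489, 0.327, 0.054], [0.488, 0.318, 0.058], [0.491, 0.311, 0.04], [0.485, 0.342, 0.06], [0.486, 0.333, 0.057], [0.485, 0.323, 0.061], [0.486, 0.316, 0.05]]
grip [265 164   8   7  48] ((0.46201664209365845, 0.11898607015609741), (0.3640647530555725, 0.02212439849972725), 2.779961347579956) z 0.08403224916558755
```

View pics/lever.png

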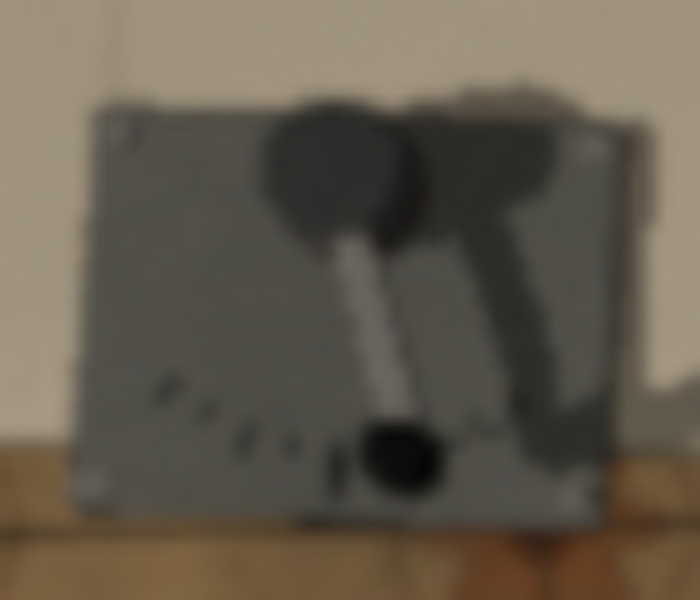

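View pics/sled.png

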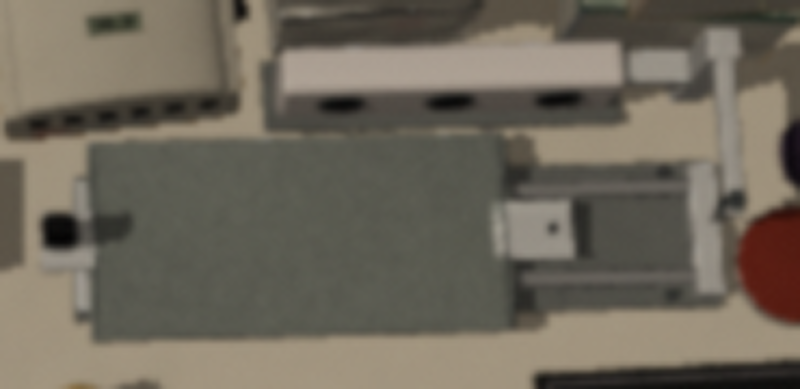

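The lever crop shows the hub at (330,170), the knob at (400,455) and the long tick at (338,470), so the lever is at about 60°. The sled crop shows the spot at (552,228), the needle end at about (732,205) and the grip at (60,230).

```bash
python3 - <<'E'
from h import *
z=np.load('top0.npz'); im,d=z['im'],z['d']; C=cloud('top',d); Z=np.where(d>0,C[...,2],-1)
S=lambda u,v:(255+(u+.5)*185/800-.5,115+(v+.5)*90/389-.5)
Lv=lambda u,v:(170+(u+.5)/10-.5,195+(v+.5)/10-.5)
pr=lambda n,p:print(n,np.round(p,4))
dc=[ray('top',*S(*p),.035) for p in((90,143),(500,137),(512,327),(92,340))]
pr('deck corners',dc);pr('deckc',np.mean(dc,0))
pr('yaw long edges',[np.degrees(np.arctan2(*( (a-b)[[0,1]]*[-1,1]))) for a,b in((dc[0],dc[1]),(dc[3],dc[2]))])
pr('spot',ray('top',*S(552,228),.035)); pr('needle',ray('top',*S(732,207),.043)); pr('grip top',ray('top',*S(60,230),.086))
bc=[ray('top',*Lv(*p),.012) for p in((98,110),(615,128),(602,522),(75,512))]
pr('base',bc);pr('basec',np.mean(bc,0)); pr('yaw base',[np.degrees(np.arctan2(*( (a-b)[[0,1]]*[-1,1]))) for a,b in((bc[0],bc[1]),(bc[3],bc[2]))])
pr('hub',ray('top',*Lv(331,168),.059));pr('knob',ray('top',*Lv(403,462),.1));pr('tick40',[ray('top',*Lv(*p),.012) for p in((338,450),(335,495))])
for n,(u0,v0,u1,v1),lo in(('yel',(293,221,316,245),.066),('red',(338,209,362,232),.066),('s1',(246,223,265,242),.05),('s2',(264,203,283,221),.05),('knob',(203,234,217,246),.09),('hub',(190,200,215,222),.05),('grip',(262,160,276,174),.078),('timer',(128,198,160,230),.01)):
    P=C[v0:v1,u0:u1][Z[v0:v1,u0:u1]>lo]; 
    c,r=cv2.minEnclosingCircle(P[:,:2].astype(np.float32)); pr(n,[*c,r,*P.mean(0),len(P),P[:,2].max()])
ml=[(381,202),(458,198.5),(459,241.5),(383.5,243)]
mm=[ray('top',*p,.006) for p in ml];pr('mat',mm);pr('matc',np.mean(mm,0))
p=(im[195:250,370:470].max(2)<45)&(Z[195:250,370:470]<.03); P=C[195:250,370:470][p&(d[195:250,370:470]>0)]; pr('matrect',cv2.minAreaRect(P[:,:2].astype(np.float32))[0]); print(cv2.minAreaRect(P[:,:2].astype(np.float32)))
# tall obstacles overview
for n,(u0,v0,u1,v1) in(('printer',(150,113,242,192)),('box',(252,90,312,147)),('panel',(315,122,400,146)),('bracket',(398,118,430,190)),('purple',(434,130,465,160))):
    P=C[v0:v1,u0:u1][Z[v0:v1,u0:u1]>.03]; pr(n,[P.min(0),P.max(0)])
E
```

```text
deck corners [[ 0.7082  0.1054  0.035 ]
 [ 0.708  -0.197   0.035 ]
 [ 0.5649 -0.1986  0.035 ]
 [ 0.5602  0.1061  0.035 ]]
deckc [ 0.6353 -0.046   0.035 ]
yaw long edges [-0.0396  0.89  ]
spot [ 0.6383 -0.2316  0.035 ]
needle [ 0.65   -0.3618  0.043 ]
grip top [0.6296 0.1273 0.086 ]
base [[0.53   0.4126 0.012 ]
 [0.5216 0.2488 0.012 ]
 [0.3971 0.2527 0.012 ]
 [0.4029 0.4171 0.012 ]]
basec [0.4629 0.3328 0.012 ]
yaw base [-2.9392 -2.0116]
hub [0.5028 0.3308 0.059 ]
knob [0.4086 0.3018 0.1   ]
tick40 [[0.4209 0.3353 0.012 ]
 [0.4069 0.336  0.012 ]]
yel [4.335e-01 2.290e-02 3.040e-02 4.342e-01 2.280e-02 6.940e-02 2.520e+02
 7.600e-02]
red [ 4.685e-01 -1.172e-01  3.050e-02  4.691e-01 -1.168e-01  6.980e-02
  2.530e+02  7.700e-02]
s1 [4.382e-01 1.699e-01 2.340e-02 4.383e-01 1.685e-01 5.350e-02 1.450e+02
 6.080e-02]
s2 [5.001e-01 1.147e-01 2.320e-02 5.002e-01 1.151e-01 5.380e-02 1.440e+02
 5.990e-02]
knob [4.102e-01 3.041e-01 1.090e-02 4.108e-01 3.042e-01 9.840e-02 4.300e+01
 1.051e-01]
hub [4.976e-01 3.284e-01 2.620e-02 5.004e-01 3.292e-01 5.800e-02 1.750e+02
 6.800e-02]
grip [6.332e-01 1.276e-01 1.220e-02 6.332e-01 1.277e-01 8.420e-02 4.000e+01
 8.970e-02]
timer [5.163e-01 5.326e-01 5.680e-02 5.061e-01 5.240e-01 2.070e-02 5.080e+02
 3.210e-02]
mat [[ 0.5322 -0.2282  0.006 ]
 [ 0.5396 -0.4746  0.006 ]
 [ 0.4024 -0.4665  0.006 ]
 [ 0.4015 -0.229   0.006 ]]
matc [ 0.4689 -0.3496  0.006 ]
matrect [ 0.4695 -0.3626]
((0.46948274970054626, -0.3625502288341522), (0.13760212063789368, 0.28361696004867554), 2.436530828475952)
printer [[0.5725 0.2185 0.0301]
 [0.8112 0.4947 0.095 ]]
box [[ 0.7164 -0.0125  0.0301]
 [ 0.8845  0.1782  0.0944]]
panel [[ 0.7282 -0.2941  0.0301]
 [ 0.7915 -0.0339  0.0759]]
bracket [[ 0.6091 -0.3903  0.0308]
 [ 0.7831 -0.2774  0.1206]]
purple [[ 0.6684 -0.4945  0.0306]
 [ 0.7581 -0.412   0.1168]]
```

```bash
cat >> h.py <<'E'
pi=np.pi
PIV=np.array([.5015,.331]); BY=np.radians(-2.7)
O=lambda yaw:[pi,0,yaw]
def st(t=''):
    s=m.state(); print(t,'t=%.1f'%s['clock'],np.round(s['ee_pos'],4),'F',np.round(s['force'],1),'gap %.4f'%s['finger_gap'],'q',np.round(s['joint_positions'],2)); return s
def knob(a):  # a in deg
    w=BY+np.radians(140+a); return PIV+.095*np.array([np.cos(w),np.sin(w)]), w
def kyaw(a):  # jaws tangential, turning with lever
    return BY+np.radians(a-40)
def kori(a,base): return O(base+kyaw(a))
def arc(a0,a1,z,base,vel=.08,step=10,**k):
    n=max(1,int(np.ceil(abs(a1-a0)/step)))
    for a in np.linspace(a0,a1,n+1)[1:]:
        p,_=knob(a)
        if m.servo_line([*p,z],kori(a,base),vel,**k): return a
    return None
def vgrab(p,z,yaw,top,open_=.08,slow=.06):
    m.move_ptp([p[0],p[1],top],O(yaw)); m.gripper_to(open_); m.servo_line([p[0],p[1],z],vel=.12)
E
python3 - <<'E'
from h import *
for b in(0,pi):
    print([None if (q:=m.inverse_kinematics([*knob(a)[0],.07],kori(a,b))) is None else np.round(q,2).tolist() for a in(60,40,0)])
b=min((0,pi),key=lambda b:abs(m.inverse_kinematics([*knob(40)[0],.07],kori(40,b))[6])); print(b)
p=np.array([.4104,.3041])
m.gripper_to(.05)
m.move_ptp([*p,.15],kori(59,b)); m.servo_line([*p,.068]); m.gripper_to(.0); s=st('gripped')
hit=arc(59,2,.068,b); s=st(f'arc {hit}')
p2,_=knob(-4); print(m.servo_line([*p2,.068],kori(-4,b),.03,force_limit=10)); st('stop')
m.gripper_to(.05); st('rel'); x=m.state()['ee_pos']; m.servo_line([x[0],x[1],.16]); st()
im,d=cam('top'); C=cloud('top',d); Z=np.where(d>0,C[...,2],-1); np.savez('top1.npz',im=im,d=d)
cv2.imwrite('pics/top1.png',cv2.resize(im[180:280,140:300],(800,500),interpolation=cv2.INTER_CUBIC))
E
```

```text
[[-1.16, 0.5, 0.57, 2.06, -0.41, 0.7, -1.59], [-1.27, 0.54, 0.67, 2.02, -0.49, 0.74, -1.92], [-1.52, 0.84, 1.14, 1.89, -0.9, 1.04, -2.3]]
[[-0.75, 0.45, 0.01, 2.02, -0.01, 0.67, 1.14], [-0.83, 0.47, 0.06, 1.99, -0.04, 0.69, 0.77], [-0.95, 0.54, 0.17, 1.85, -0.13, 0.76, 0.11]]
3.141592653589793
gripped t=3.7 [0.4105 0.3044 0.0683] F [-1.2  0.8  5. ] gap 0.0215 q [-0.77  0.45  0.04  2.02 -0.02  0.67  1.14]
arc None t=5.8 [0.4287 0.394  0.0683] F [-5.3  3.2  9. ] gap 0.0215 q [-1.05  0.55  0.31  1.87 -0.24  0.76  0.25]
True
stop t=6.1 [0.4326 0.3984 0.0683] F [-1.6 -2.4  8.7] gap 0.0213 q [-1.06  0.57  0.33  1.85 -0.26  0.77  0.18]
rel t=6.8 [0.4324 0.3996 0.068 ] F [ 0.4 -0.7  0. ] gap 0.0500 q [-1.07  0.57  0.33  1.85 -0.26  0.77  0.18]
 t=7.6 [0.4319 0.3994 0.1593] F [-0.5  0.4 -0.3] gap 0.0503 q [-1.1   0.45  0.38  1.77 -0.2   0.96  0.13]
```

View pics/top1.png

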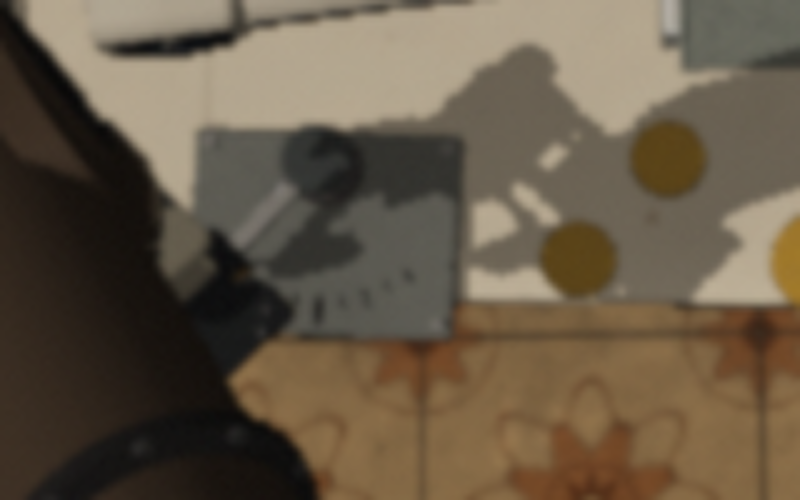

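The lever has moved down-left toward 0, but the knob is hidden behind the gripper, so I'll check it once the arm is clear. Next, the cups.

```bash
cat >> h.py <<'E'
def cups(im,d,zlo=.064,zhi=.080,box=(.36,.75,-.55,.45)):
    "big lids: circles r~30mm in height band"
    C=cloud('top',d); hsv=cv2.cvtColor(im,cv2.COLOR_BGR2HSV)
    k=(d>0)&(C[...,2]>zlo)&(C[...,2]<zhi)&(hsv[...,1]>130)&(C[...,0]>box[0])&(C[...,0]<box[1])&(C[...,1]>box[2])&(C[...,1]<box[3])
    n,L,s,ce=cv2.connectedComponentsWithStats(k.astype(np.uint8)); out=[]
    for i in range(1,n):
        if s[i,4]>120:
            P=C[L==i]; c,r=cv2.minEnclosingCircle(P[:,:2].astype(np.float32)); out.append((*c,r,P[:,2].mean()))
    return np.round(out,4)
def knobnow():
    im,d=cam('top'); C=cloud('top',d); k=(d>0)&(C[...,2]>.088)&(C[...,2]<.106)&(C[...,0]>.38)&(C[...,0]<.52)&(C[...,1]>.23)&(C[...,1]<.44)
    n,L,s,ce=cv2.connectedComponentsWithStats(k.astype(np.uint8))
    for i in range(1,n):
        if s[i,4]>15:
            c,_=cv2.minEnclosingCircle(C[L==i][:,:2].astype(np.float32)); v=np.array(c)-PIV; print('knob',c,s[i,4],'r',np.hypot(*v),'ang',np.degrees(np.arctan2(v[1],v[0])))
    return im,d
SL0=np.array([.6355,-.047]); SD=np.array([-.0148,.9999])  # sled centre at home, its +y direction
def sledp(y): return SL0+SD*y
def pick(p,z,yaw,top=.2):
    vgrab(p,z-.019+.062,yaw,top); m.gripper_to(0); s=m.state(); q=s['ee_pos']
    m.servo_line([q[0],q[1],top],vel=.2); s=st('picked'); return s['finger_gap']>.055
def place(p,z,yaw,top=.2):
    m.move_ptp([*p,top],O(yaw)); m.servo_line([*p,z+.043+.004],vel=.15)
    print('touch',m.servo_line([*p,z+.043-.003],vel=.03,force_limit=2.5)); st('placed'); m.gripper_to(.085)
    q=m.state()['ee_pos']; m.servo_line([q[0],q[1],top],vel=.2)
E
python3 - <<'E'
from h import *
z=np.load('top1.npz'); print(c:=cups(z['im'],z['d']))
for yaw in(0,pi,pi/2,-pi/2):
    print(yaw,[None if (q:=m.inverse_kinematics([*p,.07],O(yaw))) is None else np.round(q,2).tolist() for p in([.434,.023],[.6365,-.127],[.633,.127],[.469,-.36])])
E
```

```text
[[ 0.4695 -0.1151  0.0278  0.0693]
 [ 0.4332  0.0237  0.0298  0.069 ]]
0 [[-0.84, 0.48, 0.9, 2.25, -0.61, 0.68, -1.08], [-0.43, 0.8, 0.91, 1.72, -0.73, 1.0, -0.82], [-0.82, 0.79, 0.9, 1.73, -0.73, 0.99, -1.21], [-0.07, 0.77, 1.02, 1.88, -0.81, 0.97, -0.25]]
3.141592653589793 [[-0.38, 0.36, 0.26, 2.21, -0.16, 0.59, 1.57], [-0.05, 0.63, 0.24, 1.69, -0.19, 0.85, 1.85], [-0.4, 0.63, 0.19, 1.69, -0.15, 0.84, 1.42], [0.23, 0.59, 0.48, 1.85, -0.37, 0.79, 2.48]]
1.5707963267948966 [[-0.66, 0.4, 0.62, 2.23, -0.4, 0.62, 0.26], [-0.28, 0.7, 0.62, 1.71, -0.49, 0.9, 0.55], [-0.63, 0.67, 0.54, 1.71, -0.43, 0.88, 0.09], [0.05, 0.66, 0.77, 1.87, -0.6, 0.86, 1.13]]
-1.5707963267948966 [[0.62, 0.59, -1.07, 2.14, 0.71, 0.83, 2.25], [-0.52, 0.92, 1.14, 1.73, -0.93, 1.14, -2.23], [-0.16, 0.63, -0.19, 1.67, 0.15, 0.86, 2.74], [-0.12, 0.85, 1.14, 1.88, -0.9, 1.05, -1.73]]
```

```bash
python3 - <<'E'
from h import *
Y=pi/2
print(pick([.4333,.0234],0,Y)); place(sledp(0),.035,Y)
im,d=cam('top'); print('bench',cups(im,d)); print('sled',cups(im,d,.098,.115))
cv2.imwrite('pics/top2.png',im)
E
```

```text
picked t=12.6 [0.4328 0.0236 0.1992] F [ 0.3  0.3 -1.4] gap 0.0602 q [-0.84  0.17  0.77  2.09 -0.14  0.93  0.01]
True
touch True
placed t=14.6 [ 0.6367 -0.0473  0.078 ] F [ 0.7 -0.3  1.5] gap 0.0600 q [-0.49  0.71  0.77  1.74 -0.6   0.94  0.52]
bench [[ 0.4684 -0.116   0.0291  0.0692]]
sled []
```

```bash
python3 - <<'E'
from h import *
Y=pi/2
m.move_ptp([.5,.1,.25],O(Y))
im,d=knobnow(); b=cups(im,d); print('bench',b); print('sled',cups(im,d,.098,.115))
r=[c for c in b if c[1]<-.05]
if len(r)==1:
    print(pick(r[0][:2]+[0,-.001],0,Y)); place(sledp(-.08),.035,Y)
    m.move_ptp([.5,.2,.25],O(Y)); im,d=knobnow(); print('bench',cups(im,d)); print('sled',cups(im,d,.098,.115)); st()
    cv2.imwrite('pics/top3.png',cv2.resize(im[100:260,160:440],(800,457),interpolation=cv2.INTER_CUBIC))
    im,d=cam('side'); cv2.imwrite('pics/side3.png',im[200:330,260:440].repeat(4,0).repeat(4,1))
E
```

```text
knob (0.43242502212524414, 0.39433079957962036) 45 r 0.09371308736666424 ang 137.4841131215532
bench [[ 0.4689 -0.1146  0.0287  0.0695]]
sled [[ 0.6356 -0.0468  0.0307  0.1043]]
picked t=21.1 [ 0.4685 -0.1151  0.1991] F [ 1.   0.2 -0.9] gap 0.0606 q [-0.66  0.33  1.03  2.   -0.34  0.99  0.54]
True
touch True
placed t=22.9 [ 0.6379 -0.1274  0.078 ] F [ 1.3 -0.6  2.1] gap 0.0602 q [-0.39  0.75  0.82  1.71 -0.65  0.97  0.68]
knob (0.43286454677581787, 0.39416152238845825) 42 r 0.09327488059341912 ang 137.37830178360397
bench []
sled [[ 0.6346 -0.0483  0.0308  0.1043]
 [ 0.6361 -0.1275  0.0295  0.1038]]
 t=25.7 [0.5007 0.1986 0.25  ] F [ 0.7 -0.1 -0. ] gap 0.0849 q [-1.25  0.41  1.09  1.81 -0.4   1.17 -0.04]
```

View pics/top3.png

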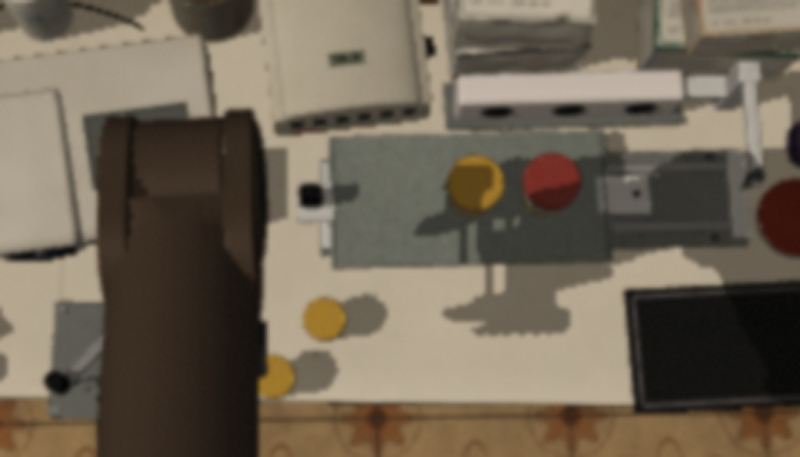

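View pics/side3.png

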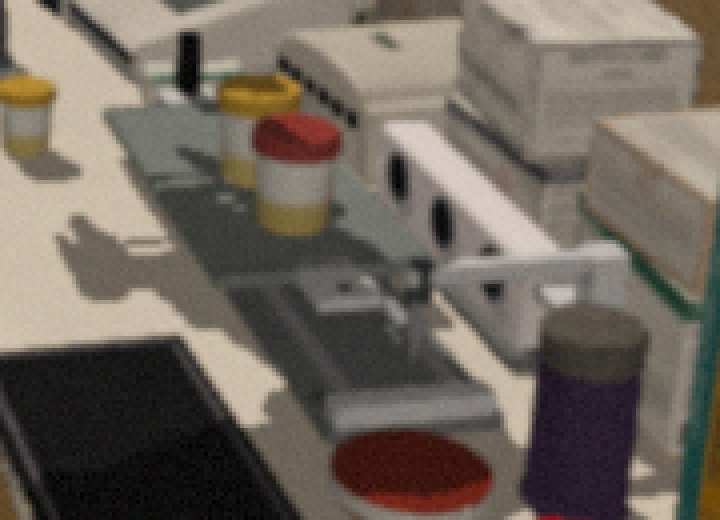

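Both cups stand on the sled and the knob reads 0°. The spot is at (636,194) in the top crop, and the bracket arm ends at about (753,180). The needle hangs at about (420,300) in the side crop. I'll estimate its tip from several cues.

```bash
python3 - <<'E'
from h import *
T=lambda u,v,z:ray('top',160+(u+.5)*.35-.5,100+(v+.5)*.35-.5,z)
print('panel',[T(*p,.068).round(4) for p in((455,98),(684,98),(460,77),(682,72))])
print('bracket arm end .104',T(755,181,.1).round(4),T(746,75,.1).round(4),'tip?',T(753,181,.043).round(4),'spot',T(636,194,.035).round(4))
for y in(-.30,-.32,-.34,-.36):
    print(y,[tuple(np.round((np.array(proj('side',[.640,y,z]))-[260,200])*4)) for z in(.043,.09)],'top',np.round((np.array(proj('top',[.640,y,.043]))-[160,100])/.35))
print('spot side',(np.array(proj('side',[.6383,-.2316,.035]))-[260,200])*4)
im,d=cam('side'); cv2.imwrite('pics/side4.png',cv2.resize(im[250:320,335:400],(650,700)[:2],interpolation=cv2.INTER_CUBIC)); np.savez('s4.npz',im=im,d=d)
C=cloud('side',d); k=(d>0); k[:250]=0;k[320:]=0;k[:,:335]=0;k[:,400:]=0
P=C[k&(C[...,2]>.045)&(C[...,0]<.70)&(C[...,1]<-.27)&(C[...,1]>-.42)]; print(len(P)); print(P[::max(1,len(P)//25)].round(3))
E
```

```text
panel [array([ 0.7407, -0.0315,  0.068 ]), array([ 0.7367, -0.2824,  0.068 ]), array([ 0.7646, -0.0377,  0.068 ]), array([ 0.7665, -0.282 ,  0.068 ])]
bracket arm end .104 [ 0.6335 -0.3433  0.1   ] [ 0.7509 -0.3418  0.1   ] tip? [ 0.6483 -0.3596  0.043 ] spot [ 0.6376 -0.2316  0.035 ]
-0.3 [(np.float64(386.0), np.float64(324.0)), (np.float64(392.0), np.float64(253.0))] top [699. 188.]
-0.32 [(np.float64(398.0), np.float64(339.0)), (np.float64(404.0), np.float64(267.0))] top [717. 188.]
-0.34 [(np.float64(410.0), np.float64(355.0)), (np.float64(417.0), np.float64(282.0))] top [735. 188.]
-0.36 [(np.float64(423.0), np.float64(371.0)), (np.float64(430.0), np.float64(297.0))] top [753. 187.]
spot side [343.86688936 287.06828426]
274
[[ 0.685 -0.341  0.104]
 [ 0.644 -0.338  0.103]
 [ 0.676 -0.344  0.103]
 [ 0.699 -0.348  0.103]
 [ 0.647 -0.348  0.105]
 [ 0.671 -0.35   0.104]
 [ 0.695 -0.351  0.102]
 [ 0.645 -0.348  0.102]
 [ 0.67  -0.349  0.101]
 [ 0.694 -0.349  0.099]
 [ 0.642 -0.35   0.101]
 [ 0.666 -0.351  0.099]
 [ 0.69  -0.352  0.098]
 [ 0.636 -0.353  0.1  ]
 [ 0.665 -0.349  0.096]
 [ 0.692 -0.349  0.094]
 [ 0.636 -0.353  0.098]
 [ 0.662 -0.351  0.095]
 [ 0.686 -0.352  0.093]
 [ 0.643 -0.354  0.095]
 [ 0.632 -0.352  0.093]
 [ 0.639 -0.353  0.09 ]
 [ 0.632 -0.349  0.083]
 [ 0.633 -0.346  0.077]
 [ 0.636 -0.353  0.075]
 [ 0.638 -0.349  0.068]
 [ 0.634 -0.348  0.06 ]
 [ 0.635 -0.347  0.049]]
```

View pics/side4.png

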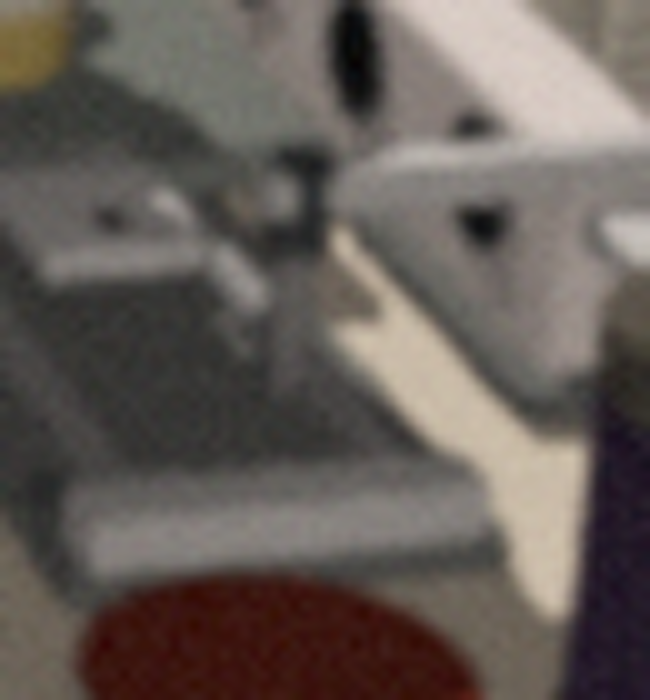

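The side crop shows the needle tip at about (288,395) and the spot at (112,215). The panel geometry and the depth points both put the needle near y = -0.345, so the travel is about 0.112.

```bash
python3 - <<'E'
from h import *
f=lambda u,v:(335+(u+.5)/10-.5,250+(v+.5)/10-.5)
n=ray('side',*f(288,395),.043); s=ray('side',*f(112,215),.035); print('needle',n,'spot',s,'travel',s[1]-n[1])
Y=pi/2+.0148; g=sledp(.175); print(g)
m.gripper_to(.05); m.move_ptp([*g,.16],O(Y)); m.servo_line([*g,.052]); m.gripper_to(0); s0=st('grip'); a=np.array(s0['ee_pos'])
b=a-np.array([*SD,0])*.108; m.servo_line(list(b),vel=.06); st('slid')
im,d=cam('side'); cv2.imwrite('pics/side5.png',cv2.resize(im[250:310,335:400],(780,720),interpolation=cv2.INTER_CUBIC)); np.savez('s5.npz',im=im,d=d)
im,d=cam('top'); np.savez('t5.npz',im=im,d=d)
E
```

```text
needle [ 0.64130266 -0.34153837  0.043     ] spot [ 0.63916352 -0.22754936  0.035     ] travel 0.11398900749414809
[0.63291   0.1279825]
grip t=28.8 [0.6355 0.128  0.0526] F [10.3  0.2 -5. ] gap 0.0177 q [-0.78  0.78  0.82  1.73 -0.7   0.93  0.34]
slid t=30.8 [0.6365 0.0198 0.0525] F [-5.2  0.5  4.3] gap 0.0180 q [-0.62  0.77  0.81  1.76 -0.68  0.92  0.5 ]
```

View pics/side5.png

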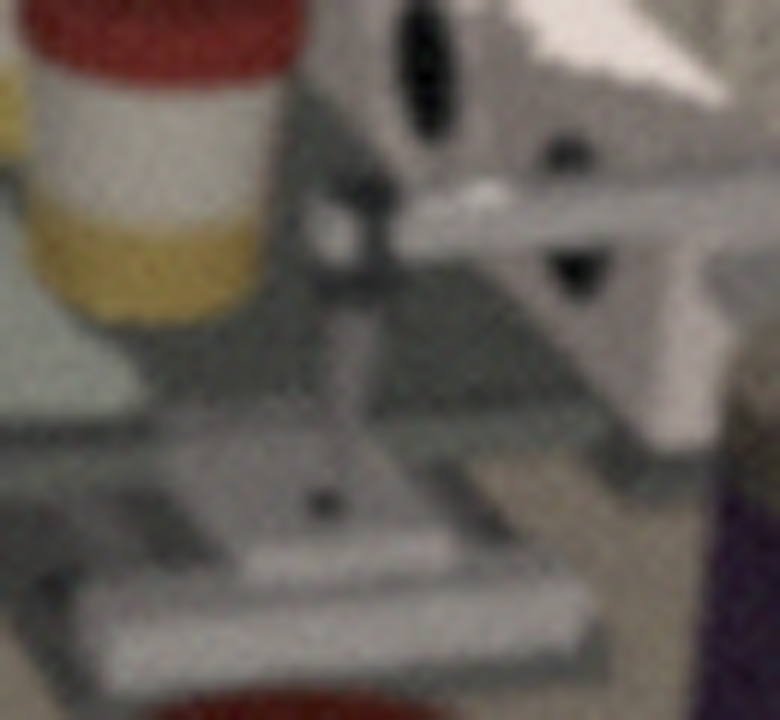

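The side crop shows the spot at (324,502), just short of the needle, whose tip fades into the grey tab near (346,440–474). I'll average several frames and stretch the contrast to find the tip.

```bash
python3 - <<'E'
from h import *
f=np.mean([cam('side')[0].astype(np.float32) for _ in range(12)],0); np.save('s6.npy',f)
t=np.mean([cam('top')[0].astype(np.float32) for _ in range(6)],0); np.save('t6.npy',t)
def cr(f,x0,y0,x1,y1,w,h):
    a=f[y0:y1,x0:x1]; lo,hi=np.percentile(a,2),np.percentile(a,97); return cv2.resize(np.clip((a-lo)/(hi-lo)*255,0,255).astype(np.uint8),(w,h),interpolation=cv2.INTER_CUBIC)
A=cr(f,345,270,385,305,400*1,350); B=cr(t,395,150,435,185,400,350)
cv2.imwrite('pics/s6.png',np.hstack([A,B]))
print('spot', ray('side',335+324.5/12-.5,250+502.5/12-.5,.035))
E
```

```text
spot [ 0.63905615 -0.33748422  0.035     ]
```

View pics/s6.png

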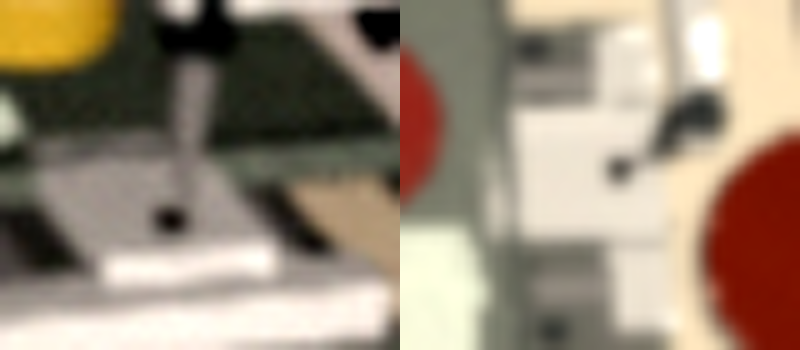

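Now it is clear. In the side view the tip is at (185,205) and the spot at (170,218). In the top view the tip is at about (248,153) and the spot at (220,170), both in 10x panels.

```bash
python3 - <<'E'
from h import *
f=lambda u,v,a,b:(a+(u+.5)/10-.5,b+(v+.5)/10-.5)
for n,t,s,o in(('side',(185,205),(170,218),(345,270)),('top',(248,153),(220,170),(395,150))):
    T=ray(n,*f(*t,*o),.043);S=ray(n,*f(*s,*o),.035); print(n,T.round(4),S.round(4),(S-T).round(4))
E
```

```text
side [ 0.6388 -0.3461  0.043 ] [ 0.6391 -0.3374  0.035 ] [ 0.0003  0.0087 -0.008 ]
top [ 0.6426 -0.347   0.043 ] [ 0.6393 -0.3403  0.035 ] [-0.0034  0.0067 -0.008 ]
```

```bash
cat > look.py <<'E'
from h import *
def look(name):
    f=np.mean([cam('side')[0].astype(np.float32) for _ in range(12)],0); t=np.mean([cam('top')[0].astype(np.float32) for _ in range(6)],0)
    def cr(f,x0,y0,x1,y1,w,h):
        a=f[y0:y1,x0:x1]; lo,hi=np.percentile(a,2),np.percentile(a,97); return cv2.resize(np.clip((a-lo)/(hi-lo)*255,0,255).astype(np.uint8),(w,h),interpolation=cv2.INTER_CUBIC)
    cv2.imwrite(name,np.hstack([cr(f,350,280,375,305,400,400),cr(t,405,155,430,180,400,400)]))
E
python3 - <<'E'
from h import *; from look import look
a=np.array(m.state()['ee_pos']); print(a)
m.servo_line(list(a-np.array([*SD,0])*.0073),vel=.02); st()
look('pics/s7.png')
E
```

```text
[0.6365519  0.01974985 0.05250709]
 t=32.3 [0.6366 0.0123 0.0525] F [-4.2  0.5  4.2] gap 0.0178 q [-0.6   0.77  0.81  1.76 -0.68  0.92  0.51]
```

View pics/s7.png

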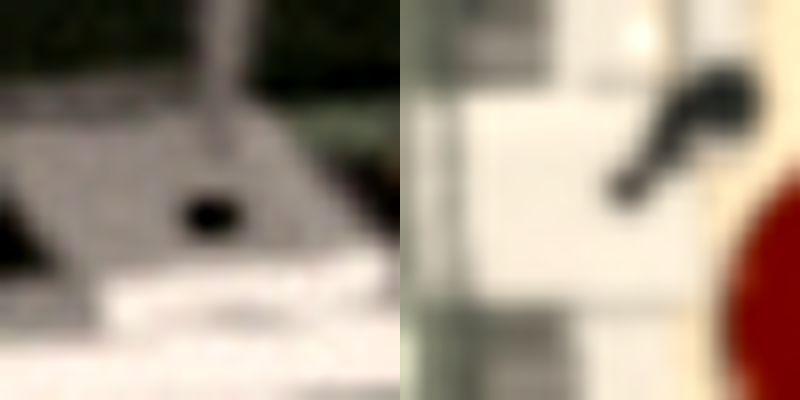

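The spot now sits directly under the tip. In the side view the spot at (212,217) is 52 px below the tip at (218,165), against an expected 50. In the top view the needle tip lands on the spot at (228,188). Next I'll release the grip and set the lever to 40°.

```bash
python3 - <<'E'
from h import *
a=np.array(m.state()['ee_pos']); m.gripper_to(.05); m.servo_line([a[0],a[1],.2],vel=.2)
m.move_ptp([.5,.2,.25],O(pi/2)); 
im,d=knobnow(); print('sled',cups(im,d,.098,.115))
p,_=knob(0); m.move_ptp([*p,.15],kori(0,pi)); m.servo_line([*p,.068]); m.gripper_to(0); st('gripped')
arc(0,40,.068,pi); st('40'); m.gripper_to(.05); q=m.state()['ee_pos']; m.servo_line([q[0],q[1],.16]); t0=m.state()['clock']
p2,_=knob(40); 
m.move_ptp([.5,.15,.3],O(pi/2)); im,d=knobnow()
cv2.imwrite('pics/top8.png',cv2.resize(im[195:255,170:240],(700,600),interpolation=cv2.INTER_CUBIC)); print(m.state()['clock']-t0); st()
E
```

```text
knob (0.4323139190673828, 0.3946080803871155) 43 r 0.0939824541355906 ang 137.4052873939707
sled [[ 0.6356 -0.1629  0.0309  0.1044]
 [ 0.6372 -0.2434  0.0297  0.1042]]
gripped t=38.0 [0.4319 0.3959 0.0684] F [0.2 1.3 4.5] gap 0.0214 q [-1.29  0.63  0.68  1.88 -0.53  0.82  0.49]
40 t=39.4 [0.4077 0.3359 0.0683] F [ 3.6 -0.6  6.3] gap 0.0215 q [-1.15  0.51  0.49  2.01 -0.36  0.71  1.09]
knob (0.40752580761909485, 0.33399417996406555) 45 r 0.09402188015191237 ang 178.17507494407948
1.0416999999999987
 t=41.9 [0.4991 0.1514 0.2988] F [-1.5  0.  -0.8] gap 0.0498 q [-1.21  0.31  1.07  1.77 -0.28  1.24 -0.06]
```

View pics/top8.png

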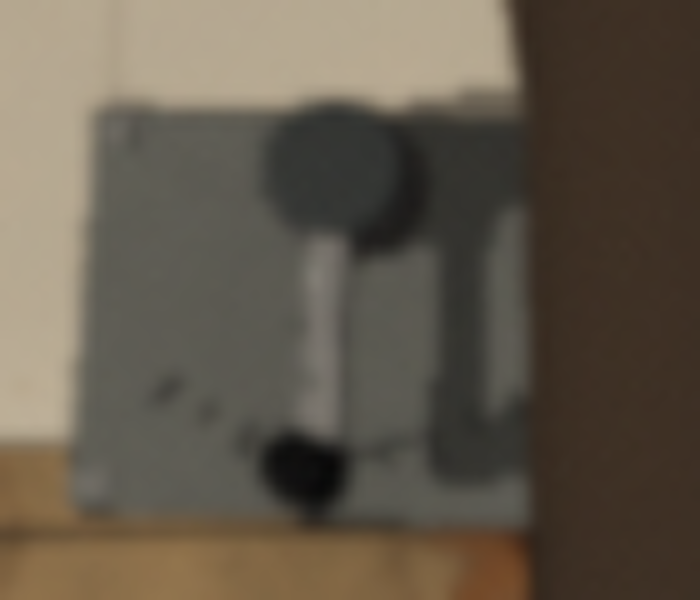

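The lever is on the long tick, measured at about 40.8°. Swinging it back to 0 now.

```bash
python3 - <<'E'
from h import *
p=knob(40.3)[0]; m.move_ptp([*p,.13],kori(40,pi)); m.servo_line([*p,.068]); m.gripper_to(0); st('gripped')
arc(40,2,.068,pi); p2=knob(-4)[0]; print(m.servo_line([*p2,.068],kori(-4,pi),.03,force_limit=10)); st('stop')
m.gripper_to(.05); x=m.state()['ee_pos']; m.servo_line([x[0],x[1],.16]); 
m.move_ptp([.5,.2,.25],O(pi/2)); im,d=knobnow(); print('sled',cups(im,d,.098,.115))
Y=pi/2+.0148; g=sledp(.175-.1155)+[.0025,0]; m.move_ptp([*g,.17],O(Y)); m.servo_line([*g,.052]); m.gripper_to(0); a=np.array(st('grip')['ee_pos'])
D=np.array([*SD,0]); m.servo_line(list(a+D*.110),vel=.06); st(); print(m.servo_line(list(a+D*.124),vel=.02,force_limit=12)); st('home')
m.gripper_to(.05); q=m.state()['ee_pos']; st('rel'); m.servo_line([q[0],q[1],.2],vel=.2)
m.move_ptp([.5,.2,.25],O(pi/2)); im,d=knobnow(); print('sled',cups(im,d,.098,.115)); st()
cv2.imwrite('pics/top9.png',cv2.resize(im[100:260,160:480],(800,400),interpolation=cv2.INTER_CUBIC))
E
```

```text
gripped t=44.1 [0.4067 0.3353 0.0683] F [-1.9  0.   4.8] gap 0.0211 q [-1.17  0.51  0.52  2.01 -0.38  0.71  1.11]
True
stop t=45.8 [0.4328 0.3983 0.0683] F [-2.6 -1.9  9.8] gap 0.0213 q [-1.31  0.65  0.72  1.87 -0.56  0.85  0.47]
knob (0.4332282245159149, 0.39419689774513245) 44 r 0.09303162479693687 ang 137.21060101816798
sled [[ 0.6372 -0.1624  0.031   0.1044]
 [ 0.6369 -0.2431  0.0294  0.1043]]
grip t=50.7 [0.6366 0.0125 0.0521] F [-4.3  0.6  5.5] gap 0.0179 q [-0.61  0.77  0.83  1.76 -0.7   0.93  0.53]
 t=52.7 [0.6356 0.1227 0.0522] F [ 5.6 -0.5 -1.3] gap 0.0175 q [-0.78  0.79  0.84  1.73 -0.71  0.95  0.36]
False
home t=53.5 [0.6355 0.1345 0.0522] F [ 5.9 -6.  -2.8] gap 0.0180 q [-0.8   0.8   0.84  1.73 -0.71  0.95  0.34]
rel t=54.3 [0.6348 0.1365 0.0521] F [-0.2  0.  -0.1] gap 0.0501 q [-0.8   0.8   0.84  1.73 -0.71  0.95  0.34]
knob (0.4330995976924896, 0.39401188492774963) 45 r 0.09300060579360342 ang 137.34807907396484
sled [[ 0.6337 -0.0424  0.031   0.1044]
 [ 0.6365 -0.1216  0.0299  0.104 ]]
 t=55.9 [0.5003 0.1998 0.2495] F [ 0.5 -0.2 -0.7] gap 0.0502 q [-1.27  0.43  1.13  1.81 -0.42  1.17 -0.01]
```

View pics/top9.png

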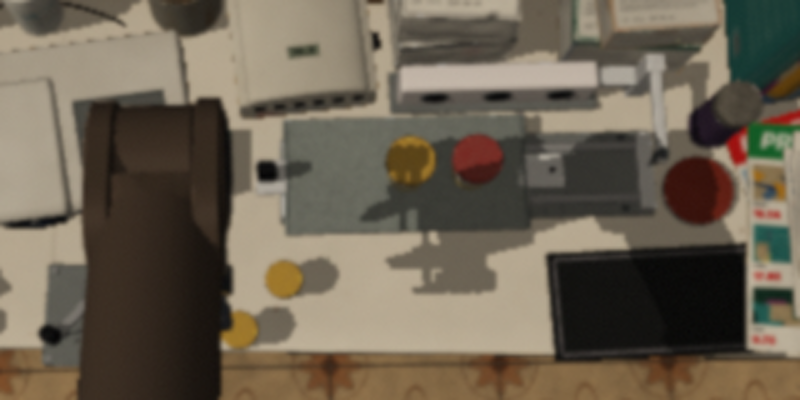

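The sled came back about 6 mm past where it started, so it was not fully home at first. The force did not clearly show contact with the stop, so I'll push again until it does.

```bash
python3 - <<'E'
from h import *
Y=pi/2+.0148; D=np.array([*SD,0]); g=np.array([.6348,.1345]); m.move_ptp([*g,.17],O(Y)); m.servo_line([*g,.052]); m.gripper_to(0); a=np.array(st('grip')['ee_pos'])
print(m.servo_line(list(a+D*.04),vel=.025,force_limit=15)); st('home')
m.gripper_to(.05); q=m.state()['ee_pos']; st('rel'); m.servo_line([q[0],q[1],.2],vel=.2)
m.move_ptp([.5,.2,.25],O(pi/2)); im,d=knobnow(); print('sled',cups(im,d,.098,.115)); st()
# mat outline from dark flat pixels
C=cloud('top',d); k=(d>0)&(im.max(2)<55)&(abs(C[...,2]-.006)<.012)&(C[...,0]>.38)&(C[...,0]<.56)&(C[...,1]<-.18)&(C[...,1]>-.53)
k=cv2.morphologyEx(k.astype(np.uint8),cv2.MORPH_OPEN,np.ones((3,3)))>0
print('mat',cv2.minAreaRect(C[k][:,:2].astype(np.float32)),k.sum())
E
```

```text
grip t=58.2 [0.6355 0.1345 0.0522] F [ 3.1  0.4 -0.8] gap 0.0179 q [-0.8   0.79  0.84  1.73 -0.71  0.95  0.34]
True
home t=58.7 [0.6355 0.1345 0.0522] F [ 0.4 -0.3  4.3] gap 0.0180 q [-0.8   0.8   0.84  1.73 -0.71  0.95  0.33]
rel t=59.4 [0.6357 0.1345 0.0518] F [ 1.2 -0.2  0. ] gap 0.0501 q [-0.8   0.8   0.84  1.73 -0.71  0.95  0.33]
knob (0.4327251613140106, 0.3949549198150635) 45 r 0.09391597417284799 ang 137.07971232435614
sled [[ 0.6347 -0.041   0.0308  0.1039]
 [ 0.6371 -0.1212  0.03    0.1044]]
 t=61.0 [0.5003 0.1998 0.2495] F [-0.1 -0.8 -0.1] gap 0.0499 q [-1.27  0.43  1.13  1.81 -0.42  1.17 -0.01]
mat ((0.47180408239364624, -0.3718324303627014), (0.14184707403182983, 0.2993033528327942), 1.7295970916748047) 3298
```

The sled stopped at once under 15 N without moving, so it is at its home stop. Now the cups go to the mat.

```bash
python3 - <<'E'
from h import *
Y=pi/2
def onsled(y0):
    m_=[c for c in cups(*cam('top'),.098,.115) if abs(c[1]-y0)<.04]; return m_
if not (pick([.6368,-.1213],.035,Y)): raise SystemExit('miss')
place([.470,-.40],.006,Y)
m.move_ptp([.5,.2,.25],O(Y)); im,d=cam('top'); c=cups(im,d,.098,.115); print('sled',c,'bench',cups(im,d,.066,.09))
if len(c)==1:
    print(pick(c[0][:2],.035,Y)); place([.470,-.30],.006,Y)
m.move_ptp([.45,.2,.3],O(Y)); im,d=knobnow(); print('sled',cups(im,d,.098,.115),'bench',cups(im,d,.066,.09)); st()
cv2.imwrite('pics/top10.png',cv2.resize(im[100:260,160:480],(800,400),interpolation=cv2.INTER_CUBIC))
s,_=cam('side'); cv2.imwrite('pics/side10.png',cv2.resize(s[200:400,220:480],(780,600)))
E
```

```text
picked t=65.4 [ 0.6364 -0.1208  0.1988] F [-0.3 -0.1 -1.4] gap 0.0602 q [-0.46  0.64  0.94  1.6  -0.55  1.19  0.6 ]
touch True
placed t=68.0 [ 0.4709 -0.4008  0.0487] F [ 0.3 -1.4  0.6] gap 0.0608 q [ 0.11  0.74  0.79  1.81 -0.68  0.88  1.23]
sled [[ 0.6351 -0.0411  0.0302  0.1038]] bench [[ 0.4701 -0.4026  0.0314  0.0748]]
picked t=75.6 [ 0.6347 -0.0406  0.1988] F [ 0.2 -0.  -0.5] gap 0.0603 q [-0.64  0.65  1.03  1.63 -0.59  1.2   0.52]
True
touch True
placed t=78.2 [ 0.4709 -0.3005  0.0486] F [ 1.3 -0.3  0.9] gap 0.0604 q [-0.1   0.69  0.86  1.97 -0.72  0.82  1.17]
knob (0.4325209856033325, 0.3947528004646301) 42 r 0.09392829176674403 ang 137.25481284630047
sled [] bench [[ 0.4699 -0.3009  0.0313  0.0748]
 [ 0.47   -0.4018  0.0314  0.075 ]]
 t=81.6 [0.4504 0.1989 0.2999] F [-0.7 -0.7  0.3] gap 0.0851 q [-1.45  0.25  1.17  1.83 -0.24  1.22 -0.21]
```

View pics/top10.png

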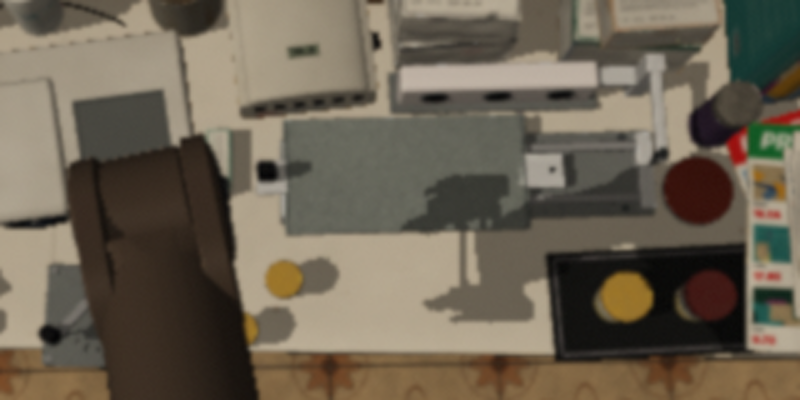

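View pics/side10.png

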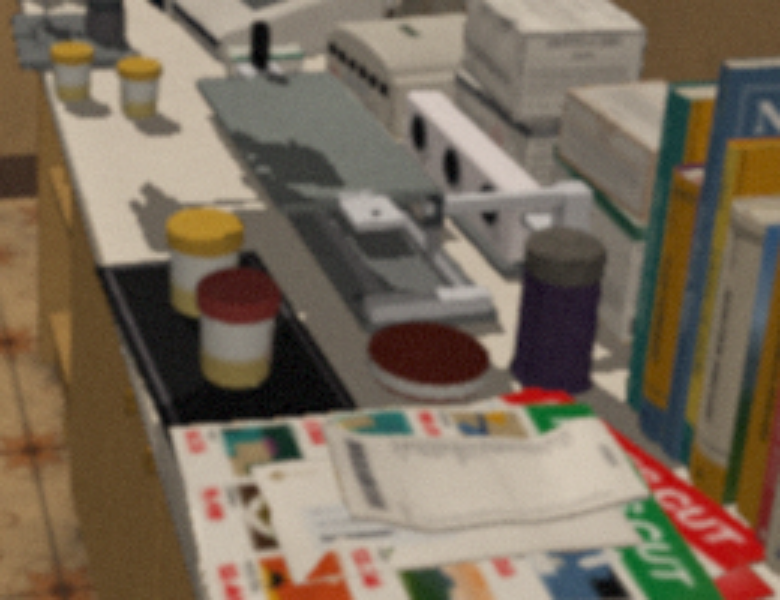

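```bash
python3 -c "
from h import *
m.sign_off(); st()"
```

```text
the job is handed in; nothing more can be done
the job is handed in; nothing more can be done
```

I did every step in the order asked and handed the job in at about 82 s on the robot's clock; no verdict is reported. There were two full-size cups, yellow and red. I left the two smaller yellow look-alikes alone.

**What I did**
- **Lever shut first:** it was at about 60° and I swung it to its stop.
- **Cups and sled:** both cups went onto the sled, which I slid about 0.115 m until the spot was under the needle.
- **Lever to the mark:** it stayed on the 40° mark for about 4.7 s, counted from reaching it to gripping it again, then went back to its stop.
- **Finish:** I pulled the sled home and stood both cups on the mat.

**What the checks showed**
- **Needle:** the spot and tip agreed within about 1 mm in both camera views after the last nudge. I did not look again with the lever at 40°, but the cup positions showed the sled had not moved.
- **Lever:** the camera read about 40.8° at the mark, about 0° at the closed stop, and still closed at the end.
- **Sled home stop:** the first pull ended about 6 mm beyond where the sled had started, so it was not fully home at the beginning, and the force did not clearly show the stop. A second push met over 15 N with no movement.
- **Cups:** both stand upright on the mat, at about (0.470, -0.301) and (0.470, -0.402). The mat's visible length measured a little under 270 mm, with papers over its far end. Both cups sit well inside the part that shows.
- **Other things:** in the last pictures the bottle, dish, panel and needle bracket looked unmoved. I did not measure them or the packet, and the arm or the crop hid the timer, so I could not check it.

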